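# Hold the photo scale up to the finds camera

### The job

Take the black-and-white chequered photo scale out of the wooden rack and hold it up in the air to the camera of the photo stand for its calibration picture: centred in the camera's view directly above the yellow spot, right way up, long edges level, the chequered face square to the lens. Leave the other cards and everything else on the bench where they are, do not touch the photo stand, and finish still holding the scale there, quite still.

Things in the scene. Friction and masses are not known exactly. Their poses are not given: they have to be found in the camera images.
- scale_center (a point): Centre of the photo scale, a white board 130 mm wide (y), 10 mm thick (x), 80 mm tall (z up), about 110 g. +x points out of its chequered face; back plain white, black marks on its top edge. It starts upright in a slot of the rack, lower 18 mm in the slot, centre 52 mm above the bench; the chequered face looks away from the robot (within 35 degrees).
- rack: Fixed wooden rack, 200 (x) by 150 mm (y), 30 mm high; origin under its centre on the bench, z up. Three slots along its y at x = -65, 0, +65 mm, 13 mm wide, 18 mm deep, open at the ends. One holds the scale, the others two other cards; which is where changes. All three start with axes parallel to the rack's.
- colour_card: Dark blue card with six coloured patches, loose in another slot of the rack, 110 x 10 x 80 mm tall; origin at the centre of its underside. To be left alone.
- grey_card: Plain grey card, loose in the remaining slot of the rack, 110 x 10 x 80 mm tall; origin at the centre of its underside. To be left alone.
- stand: Fixed photo stand: white base 120 mm wide, 12 mm thick, x = -70 to 340 mm, with a yellow spot 44 mm across and a post (22 mm thick, at x = 311 mm) that carries the camera. Origin on the bench under the spot's centre; x runs from the spot to the post, roughly away from the robot (within 20 degrees); z up.
- camera: Grey camera on the post, body 115 mm wide, 75 mm high, lens tube 52 mm across, 45 mm long, looking back towards the robot and 25 degrees down. Origin: centre of the lens front, 310 mm above the bench, 236 mm along the stand's x from the spot. +x points out of its back, opposite to the looking direction; y level; z its up.
- view (a point): Where the scale's centre is wanted: in the air straight above the yellow spot, 200 mm above the bench, on the lens axis, 260 mm in front of the lens. Its axes are the camera's; the scale's x, y, z are wanted along these x, y, z, so its top leans 25 degrees away from the camera.
- brush_a: Loose brush lying on the right of the bench, to be left alone.
- brush_b: Loose green brush lying on the right of the bench, to be left alone.
- spatula: Loose spatula lying on the right of the bench, to be left alone.
- jar: Loose closed jar, 64 mm across, 85 mm high, at the back; to be left alone.
- pot: Loose small closed jar with a blue cap, 56 mm across, 60 mm high, at the back; to be left alone.
- tape: Loose yellow tape measure, 70 x 35 x 65 mm high, on the near right; to be left alone.
- scale: The same photo scale board, with the origin at the centre of its underside, 40 mm below point scale_center.
Not all that is in view belongs to the job. Leave any orange or pink look-alike of the scale alone.

How it is judged:
By the outcome, as a careful person would: the job done as asked, in the order asked, and still so for the second after the job is handed in, while the arm keeps its last pose, push and grip.
It also fails if it takes over 32 s, if anything falls off the work surface, if the arm or the gripper's body presses on something with over 40 N, if the wrist force passes 120 N, or if a joint passes its speed limit or range.

### The arm

A 6-joint arm with a two-finger parallel gripper is mounted at the origin on the work surface. World frame = base frame: x ahead of the robot, y to its left, z up, the work surface at z = 0. Lengths are in m, angles in degrees, forces in N, time in s.
With the tool pointing down it reaches from about 0.3 to 0.75 m from the base axis. Payload 8.5 kg.
Tool frame: the origin (TCP) lies at the centre of the arm's flange, where the gripper is bolted on; the fingertips stand 173 mm ahead of it and the grasp point (between the pads) lies 155 mm ahead of it (env.grip_point_offset is the z of the grasp point in the tool frame, in m); z points along the fingers, y is the direction in which the jaws open and shut (so a half turn about z gives the same grasp; the last joint's range is limited). The gripper opens to 85 mm and grips with 20 to 120 N. Pads are 22 mm wide; open, the fingers measure 114 mm over their backs; the gripper's body (76 mm by 85 mm) begins 54 mm behind the grasp point. The pads swing forward as they close: fully open they stand 13 mm farther back than shut.
Start: joints at [62.607, 21.807, 74.336, -0, 83.858, -12.336], TCP at [0.143, 0.531, 0.405] pointing down, gripper open.
Joint ranges: [-178.18, 178.18], [-50.72, 133.34], [12.68, 142.11], [-81.47, 261.47], [9.98, 163.14], [-165.26, 165.26]. Speed limits (degrees/s): [136.94, 136.94, 180, 180, 180, 180].

### API

Orientations are given as a 3x3 rotation matrix whose columns are the frame's x, y, z axes.
In Python, from rig import env, get_image, nets gives the robot as it stands.
- The arm moves only by the tool send_rows, never from a script. Its arguments are lists of equal length, an entry for each row: "xyz": the shift along the tool's x, y, z in mm, a list of three; "spin": the turn about the tool's z in degrees. A call has 1 to 20 rows; each row is the pose to reach, as a shift and turn from the pose measured when the call began, along the tool's axes at that moment; what a row does not reach only later rows make up. A row lasts 1/8 s, in which the tool goes at most 62.5 mm and 10.7 degrees, less where a joint would pass 70% of its speed; a pose out of reach is approached as far as the arm can. A call with a gripper value outside its range is refused whole. "hand" is the opening, from 0 (shut) to 1 (fully open), set as the call begins (left out, the last holds). The fingers move at their own pace and stop on an object; "force" is the grip in N (left out, the last holds). Time passes only in rows, so rows that repeat a pose let the fingers close. It gives the time, the measured TCP pose, the force and the opening at its end, in the units of the state.
- env.observe(): the state, without advancing time (a new reading comes with each control period).
- get_image(name): name is "scene" or "top"; returns a dict with "pixels" (420x560x3 uint8, red, green, blue), "range_z" (420x560 float32, m along the optical axis (not along the pixel's ray), 0 where there is no reading), "fov_y" (degrees; the focal length in pixels is half the picture's height over the tangent of half this angle, whatever the lens; pixels are square), "cx", "cy" (the principal point, pixels), "cam_to_world" (4x4, takes a point from camera to world coordinates). Camera axes: x right, y down, z forward; pixel columns grow to the right and rows downward; lengths in m; the calibration is good to about 2 mm. A picture is of the moment at which its call begins.
- env.close_job(): hands the job in, once; it reports no verdict.
Trained networks look in a picture, given as the dict that the camera call returned (one of the last four; its "shot" number tells which), for a name from the list of things; names that differ only in an ending like _2 or _b are one class to them, and where a whole thing is asked for, a point or a joint stands for the part that bears it (a point fixed in the world has none). Each returns a list of dicts, best first, with "confidence" (0 to 1); they miss things now and then, are a little off and sometimes report something else, mostly with a low value. They report only what shows in the picture. A call takes as long as a camera call. They do not tell look-alikes from the thing itself.
- nets.silhouettes(picture, name): "pixels" (420x560 bool, what is visible of it) and "box" ([centre column, centre row, width, height] in pixels, round what is visible of it).
The state is a dict: "time_s": time; "q": joint angles; "qvel": joint speeds; "joint_efforts": joint torques, N m; "position": TCP position; "tool_rot": TCP orientation; "ft_force": force on the tool from outside, world axes, zero at the start; "wrist_torque": the same for the moment, N m; "grip_width": finger opening in m.
Only numpy, scipy, OpenCV 4.12 (cv2) and the standard library are available. Lean on these libraries where they do the work, as an engineer would, in place of code of your own. Each camera call takes 0.05 s, during which the arm holds its last target. There are 200 camera calls.

## Working session

There is one attempt and no reset: what is moved stays moved. The work goes in short steps, Python scripts to look and compute and a tool call to move; the robot and the scene stay as the last step left them, time stands still between calls to the robot, and variables do not carry over. Pictures are saved under pics/ and viewed, on a budget of 10 in all, crops included, one or two more only if the job needs it, and the job is handed in when it is done.

Besides the shell and the picture viewer there is one more tool, called after "Emit:" as name([rows], argument=value, ...), one row to a line, values as JSON. send_rows: Moves the arm, as the interface text tells. Its arguments: {"type":"object","properties":{"xyz":{"type":"array"},"spin":{"type":"array"},"hand":{"type":"number"},"force":{"type":"number"}},"required":["xyz","spin"]}

```bash
mkdir -p pics; ls; cat > h.py <<'E'
import numpy as np, cv2
from rig import env, get_image, nets
def cloud(p):
    h,w=p["range_z"].shape; f=h/2/np.tan(np.radians(p["fov_y"]/2))
    u,v=np.meshgrid(np.arange(w),np.arange(h)); z=p["range_z"]
    c=np.stack([(u-p["cx"])/f*z,(v-p["cy"])/f*z,z],-1)
    T=np.array(p["cam_to_world"]); return c@T[:3,:3].T+T[:3,3]
def save(p,n): cv2.imwrite("pics/"+n+".png",p["pixels"][...,::-1])
E
python3 - <<'E'
from h import *
s=env.observe(); print(s["position"],np.round(s["tool_rot"],3))
for n in("scene","top"):
    p=get_image(n); save(p,n+"0"); C=cloud(p); np.savez("pics/"+n+"0.npz",C=C,px=p["pixels"])
    print(n,p["fov_y"],np.round(p["cam_to_world"],3).tolist())
    for o in("scale","colour_card","grey_card","rack","stand","camera"):
        for d in nets.silhouettes(p,o):
            m=d["pixels"]&(p["range_z"]>0); q=C[m]
            print(o,round(d["confidence"],2),np.round(d["box"]),m.sum(),np.round(np.median(q,0),3) if m.any() else '',np.round(np.percentile(q,98,axis=0),3) if m.any() else '')
E
```

```text
pics
[0.14287719 0.53106911 0.40410973] [[-0.966  0.26  -0.001]
 [ 0.26   0.966 -0.001]
 [ 0.    -0.001 -1.   ]]
scene 57.60029876218716 [[0.407, 0.698, -0.59, 1.228], [0.913, -0.314, 0.26, -0.4], [-0.004, -0.644, -0.765, 1.103], [0.0, 0.0, 0.0, 1.0]]
scale 0.95 [349. 155.  25.  26.] 405 [0.284 0.336 0.044] [0.296 0.402 0.082]
scale 0.91 [437. 226.  43.  34.] 751 [0.723 0.424 0.044] [0.777 0.491 0.082]
scale 0.62 [357. 183.  38.   9.] 416 [0.444 0.268 0.069] [0.472 0.325 0.095]
scale 0.48 [358. 206.  49.  49.] 812 [0.564 0.198 0.028] [0.617 0.31  0.035]
colour_card 0.72 [154. 271.  19.  50.] 529 [ 0.497 -0.511  0.017] [ 0.564 -0.494  0.023]
grey_card 0.73 [360. 194.  27.  16.] 377 [0.506 0.245 0.065] [0.527 0.29  0.093]
rack 0.9 [361. 204.  50.  48.] 845 [0.566 0.203 0.028] [0.619 0.312 0.034]
stand 0.92 [278. 262.  50. 107.] 4316 [ 0.739 -0.18   0.07 ] [ 0.78  -0.062  0.388]
camera 0.88 [276. 234.  48.  41.] 1706 [ 0.747 -0.183  0.361] [ 0.777 -0.127  0.391]
top 54.684207882567975 [[-0.024, -0.984, 0.176, 0.256], [-1.0, 0.025, 0.002, -0.096], [-0.006, -0.176, -0.984, 1.549], [0.0, 0.0, 0.0, 1.0]]
scale 0.64 [143. 168.  18.  26.] 172 [0.717 0.421 0.073] [0.772 0.452 0.088]
scale 0.62 [161. 285.  44.  12.] 203 [0.279 0.336 0.075] [0.296 0.401 0.085]
scale 0.45 [182. 240.  30.  14.] 29 [0.421 0.225 0.091] [0.459 0.307 0.098]
colour_card 0.6 [197. 208.  28.  21.] 147 [0.557 0.215 0.087] [0.582 0.268 0.098]
grey_card 0.55 [188. 226.  29.  15.] 121 [0.497 0.241 0.09 ] [0.521 0.292 0.098]
rack 0.77 [189. 225.  60.  68.] 1870 [0.495 0.242 0.03 ] [0.605 0.334 0.088]
rack 0.2 [178. 240.  33.  17.] 144 [0.44  0.269 0.091] [0.474 0.338 0.098]
stand 0.92 [290. 191.  62. 137.] 3998 [ 0.626 -0.141  0.013] [ 0.768 -0.039  0.387]
stand 0.57 [181. 242.  37.  18.] 121 [0.434 0.257 0.091] [0.466 0.321 0.098]
```

```bash
python3 - <<'E'
import cv2,numpy as np
a=cv2.imread("pics/scene0.png"); b=cv2.imread("pics/top0.png")
cv2.imwrite("pics/a1.png",np.hstack([cv2.resize(a[130:270,300:460],(400,350),interpolation=2),cv2.resize(b[150:310,120:260],(350,400),interpolation=2)[:350]]))
cv2.imwrite("pics/a2.png",np.hstack([cv2.resize(a,(400,300)),cv2.resize(b,(400,300))]))
E
```

```text
(no output)
```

View pics/a1.png

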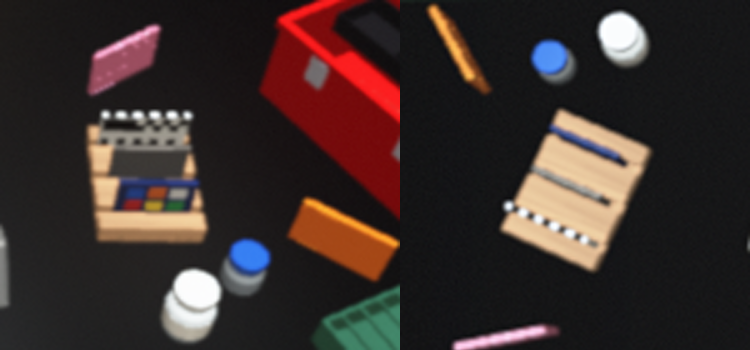

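View pics/a2.png

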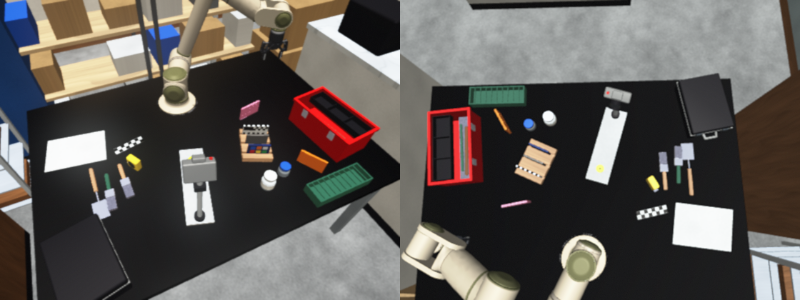

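The target is the chequered board in the rack's near slot: scene (357,183), top (182,240). The pink board at scene (349,155), the orange one at (437,226) and the flat chequered strip by the tape are look-alikes outside the rack. The enlarged crop confirms this: only the rack board is black and white on its top edge. Next I measure the poses.

```bash
cat > m.py <<'E'
import numpy as np,cv2
def yaw(a): return (np.degrees(a)+90)%180-90
for n in("scene","top"):
    d=np.load(f"pics/{n}0.npz");C=d["C"];px=d["px"].astype(int);z=C[...,2]
    hsv=cv2.cvtColor(d["px"],cv2.COLOR_RGB2HSV).astype(int)
    near=lambda c,r:np.hypot(C[...,0]-c[0],C[...,1]-c[1])<r
    # spot
    m=(hsv[...,0]>20)&(hsv[...,0]<36)&(hsv[...,1]>110)&(abs(z-.012)<.012)&(abs(C[...,1]+.1)<.12)&(C[...,0]>.3)
    sp=C[m].mean(0); print(n,"spot",m.sum(),sp.round(4),"ext",np.ptp(C[m],0).round(3))
    # base
    m=(hsv[...,1]<60)&(hsv[...,2]>120)&(abs(z-.012)<.01)&near((.62,-.13),.3)
    r=cv2.minAreaRect(C[m][:,:2].astype(np.float32)); print("base",m.sum(),np.round(r[0],3),np.round(r[1],3),r[2])
    q=C[m][:,:2]; u,s,v=np.linalg.svd(q-q.mean(0)); print(" pca yaw",yaw(np.arctan2(v[0,1],v[0,0])),q.mean(0))
    # camera body
    m=(z>.3)&near((.75,-.18),.12); r=cv2.minAreaRect(C[m][:,:2].astype(np.float32)); print("cam",m.sum(),np.round(r[0],3),np.round(r[1],3),r[2])
    # cards above rack
    R=near((.5,.24),.19)
    m=R&(abs(z-.03)<.006)&(hsv[...,1]>50); r=cv2.minAreaRect(C[m][:,:2].astype(np.float32)); print("rack",m.sum(),np.round(r[0],4),np.round(r[1],3),r[2])
    m=R&(z>.084)&(z<.1); q=C[m][:,:2]; a=np.radians(-20)
    for k in range(4):
        X=q@[np.cos(a),np.sin(a)]; g=[X.min()]
        lab=cv2.kmeans(X.astype(np.float32)[:,None],3,None,(3,50,1e-5),5,cv2.KMEANS_PP_CENTERS)[1].ravel()
        dirs=[];W=[]
        for i in range(3):
            p=q[lab==i]; v=np.linalg.svd(p-p.mean(0))[2]; dirs.append(yaw(np.arctan2(-v[0,0],v[0,1])));W.append(len(p))
        a=np.radians(np.average(dirs,weights=W))
    A=np.array([[np.cos(a),np.sin(a)],[-np.sin(a),np.cos(a)]])
    print("cards yaw",np.round(dirs,1))
    for i in range(3):
        p=q[lab==i]@A.T; mn,mx=np.percentile(p,1,axis=0),np.percentile(p,99,axis=0); print("  ",len(p),"mid",(((mn+mx)/2)@A).round(4),"size",(mx-mn).round(3),"topz",np.median(C[m][lab==i][:,2]).round(3))
E
python3 m.py
```

```text
scene spot 5 [ 0.4413 -0.0984  0.0133] ext [0.007 0.014 0.003]
base 1949 [ 0.63  -0.126] [0.458 0.407] 29.10184097290039
 pca yaw -14.876024754717662 [ 0.63937289 -0.15662668]
cam 1707 [ 0.722 -0.176] [0.115 0.1  ] 72.14464569091797
rack 627 [0.5025 0.2452] [0.152 0.206] 64.78765106201172
cards yaw [-24.8 -24.7 -25.5]
   102 mid [0.5033 0.245 ] size [0.013 0.108] topz 0.091
   108 mid [0.444  0.2731] size [0.014 0.126] topz 0.091
   104 mid [0.5607 0.2184] size [0.014 0.108] topz 0.09
top spot 30 [ 0.4547 -0.0916  0.0123] ext [0.02  0.023 0.01 ]
base 3026 [ 0.626 -0.126] [0.459 0.405] 29.574026107788086
 pca yaw -17.177797554293733 [ 0.57368579 -0.13023894]
cam 814 [ 0.718 -0.175] [0.114 0.103] 73.03764343261719
rack 1491 [0.5346 0.2459] [0.18  0.261] 65.16053771972656
cards yaw [-24.7 -24.9 -25. ]
   88 mid [0.5603 0.2204] size [0.01 0.11] topz 0.091
   100 mid [0.4415 0.2724] size [0.01  0.125] topz 0.092
   81 mid [0.5006 0.2455] size [0.01  0.107] topz 0.092
```

```bash
python3 - <<'E'
import numpy as np,cv2
for n in("scene","top"):
    d=np.load(f"pics/{n}0.npz");C=d["C"];z=C[...,2];hsv=cv2.cvtColor(d["px"],cv2.COLOR_RGB2HSV).astype(int)
    m=(hsv[...,2]>90)&(abs(z-.012)<.008)&(C[...,0]>.3)&(np.hypot(C[...,0]-.6,C[...,1]+.13)<.3)
    k,lab,st,_=cv2.connectedComponentsWithStats(m.astype(np.uint8)); i=1+st[1:,4].argmax(); b=lab==i
    r=cv2.minAreaRect(C[b][:,:2].astype(np.float32)); a=np.radians((r[2]+45)%90-45); c=np.array(r[0]); u=np.array([np.cos(a),np.sin(a)])
    print(n,"base",b.sum(),c.round(4),np.round(r[1],3),np.degrees(a).round(2),"origin",(c-.135*u).round(4))
    x0,y0,w,h,_=st[i]; print(np.percentile(hsv[b],[5,50,95],axis=0).round())
    s=b&(hsv[...,1]>70)&(np.hypot(*(np.moveaxis(C[...,:2]-(c-.135*u),-1,0)))<.06)
    P=C[s][:,:2]; print("spot",s.sum(),P.mean(0).round(4),((P.max(0)+P.min(0))/2).round(4),np.ptp(P,0).round(3))
    # side edges: fit lines in frame of base
    A=np.array([u,[-u[1],u[0]]]);p=(C[b][:,:2]-c)@A.T
    xs=np.arange(-.19,.03,.006);lo=[];hi=[];X=[]
    for x in xs:
        t=p[abs(p[:,0]-x)<.003][:,1]
        if len(t)>5:X.append(x);lo.append(t.min());hi.append(t.max())
    for e in(lo,hi): f=np.polyfit(X,e,1);print("edge dyaw",np.degrees(f[0]).round(2),f[1].round(4))
E
```

```text
scene base 1932 [ 0.583  -0.1319] [0.124 0.415] -17.53 origin [ 0.4543 -0.0912]
[[ 84.   2. 190.]
 [100.   3. 243.]
 [103.   8. 247.]]
spot 10 [ 0.4391 -0.0987] [ 0.4391 -0.0996] [0.012 0.02 ]
edge dyaw 0.31 -0.0588
edge dyaw 7.7 0.052
top base 3032 [ 0.5838 -0.1337] [0.128 0.419] -17.01 origin [ 0.4547 -0.0942]
[[ 70.   4. 208.]
 [ 96.   5. 242.]
 [ 98.  11. 245.]]
spot 84 [ 0.4538 -0.0946] [ 0.4544 -0.0941] [0.035 0.035]
edge dyaw -0.25 -0.0583
edge dyaw -0.19 0.0599
```

Emit:
send_rows([
  [0,0,0],
], spin=[0], hand=0.45)

```text
time_s: 0.82
position: [0.1429, 0.5311, 0.4047]
tool_rot: [[-0.966, 0.26, 0.0], [0.26, 0.966, 0.0], [-0.0, 0.0, -1.0]]
ft_force: [-0.1, 0.8, -0.5]
grip_width: 0.0697
```

Emit:
send_rows([
  [-36,-17,0],
  [-72,-34,0],
  [-108,-51,0],
  [-144,-68,0],
  [-180,-86,0],
  [-216,-103,0],
  [-252,-120,0],
  [-288,-138,0],
  [-324,-155,20],
  [-357,-171.5,55],
  [-357,-171.5,90],
  [-357,-171.5,90],
  [-357,-171.5,90],
], spin=[10,20,30,40,50,60,70,80,90,99.9,99.9,99.9,99.9])

```text
time_s: 2.45
position: [0.4431, 0.2731, 0.3161]
tool_rot: [[0.421, 0.907, 0.002], [0.907, -0.421, 0.001], [0.001, 0.001, -1.0]]
ft_force: [0.8, -0.1, 0.5]
grip_width: 0.0384
```

```bash
python3 - <<'E'
from h import *
s=env.observe(); R=np.array(s["tool_rot"]);p=np.array(s["position"]);print(s["time_s"],p.round(4),R.round(3).tolist(),np.round(s["q"],1),s["grip_width"])
d=np.array([.443,.2728,.233])-p; print("d tool mm",(R.T@d*1e3).round(1),"yaz",np.degrees(np.arctan2(R[1,1],R[0,1])))
a=get_image("scene");save(a,"s1");b=get_image("top");save(b,"t1")
cv2.imwrite("pics/a3.png",np.hstack([cv2.resize(a["pixels"][110:250,290:430,::-1],(400,400),interpolation=2),cv2.resize(b["pixels"][150:290,120:260,::-1],(400,400),interpolation=2)]))
E
```

```text
2.45 [0.4431 0.2731 0.3161] [[0.421, 0.907, 0.002], [0.907, -0.421, 0.001], [0.001, 0.001, -1.0]] [18.6 23.7 87.2  0.  68.9 43.5] 0.038432653786398915
d tool mm [-0.5 -0.1 83.1] yaz -24.9155322320305
```

View pics/a3.png

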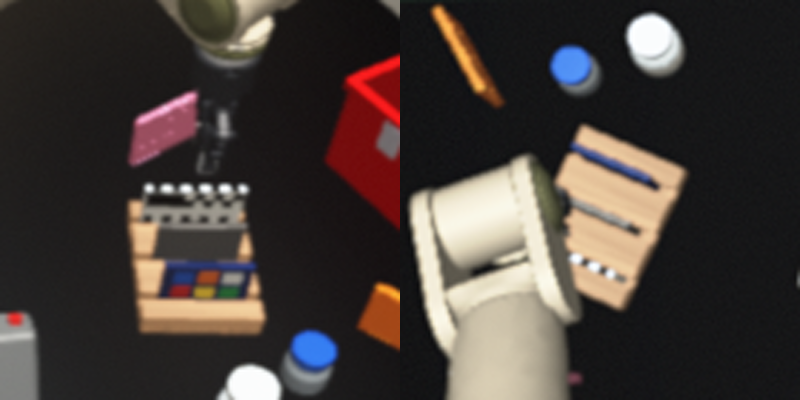

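The picture shows the fingers over the middle of the chequered board (scene crop (210,165) above (195,190)), with jaws across its thickness. The rack and cards are undisturbed. Going down to grip.

Emit:
send_rows([
  [0,0,25],
  [0,0,50],
  [0,0,70],
  [0,0,83],
  [0,0,83],
  [0,0,83],
], spin=[0,0,0,0,0,0])

```text
time_s: 3.3
position: [0.4434, 0.2734, 0.2342]
tool_rot: [[0.421, 0.907, 0.004], [0.907, -0.421, 0.001], [0.003, 0.003, -1.0]]
ft_force: [0.3, 0.2, 0.2]
grip_width: 0.0387
```

Emit:
send_rows([
  [0,0,0],
  [0,0,0],
  [0,0,0],
  [0,0,0],
  [0,0,0],
  [0,0,0],
], spin=[0,0,0,0,0,0], hand=0, force=60)

```text
time_s: 4.05
position: [0.4436, 0.2735, 0.235]
tool_rot: [[0.421, 0.907, 0.006], [0.907, -0.421, 0.002], [0.004, 0.005, -1.0]]
ft_force: [-0.3, -0.5, 5.6]
grip_width: 0.0089
```

```bash
python3 - <<'E'
from h import *
s=env.observe(); print(s["time_s"],np.round(s["position"],4),np.round(s["tool_rot"],4).tolist(),np.round(s["q"],1),s["grip_width"],s["ft_force"],s["wrist_torque"])
E
```

```text
4.05 [0.4436 0.2735 0.235 ] [[0.421, 0.907, 0.0061], [0.9071, -0.421, 0.002], [0.0044, 0.0047, -1.0]] [18.6 29.9 92.8  0.  56.9 43.5] 0.0089108559770175 [-0.25159521 -0.52679366  5.62831137] [0.02843748 0.1175165  0.01253251]
```

Emit:
send_rows([
  [0,0,-15],
  [0,0,-40],
  [0,0,-75],
  [0,0,-110],
  [0,0,-145],
  [-30,13,-180],
  [-70,30,-210],
  [-110,47,-240],
  [-150,64,-265],
  [-190,82,-265],
  [-230,99,-265],
  [-263,113,-265],
  [-263,113,-265],
  [-263,113,-265],
], spin=[0,0,0,0,0,0,-1,-2,-4,-5,-7,-7.6,-7.6,-7.6])

```text
time_s: 5.8
position: [0.4337, -0.0129, 0.4993]
tool_rot: [[0.297, 0.955, 0.006], [0.955, -0.297, 0.002], [0.004, 0.005, -1.0]]
ft_force: [0.3, -0.1, -0.6]
grip_width: 0.0092
```

```bash
python3 - <<'E'
from h import *
s=env.observe(); print(s["time_s"],np.round(s["position"],4),np.round(s["tool_rot"],4).tolist(),np.round(s["q"],1),s["grip_width"],s["ft_force"],s["wrist_torque"])
a=get_image("scene");save(a,"s2")
b=get_image("top");save(b,"t2")
cv2.imwrite("pics/a4.png",np.hstack([cv2.resize(a["pixels"][60:270,200:410,::-1],(400,400),interpolation=2),cv2.resize(b["pixels"][130:340,160:370,::-1],(400,400),interpolation=2)]))
E
```

```text
5.8 [ 0.4337 -0.0129  0.4993] [[0.2975, 0.9547, 0.0058], [0.9547, -0.2975, 0.0024], [0.004, 0.0048, -1.0]] [-17.5   6.5  79.9   0.2  93.4  -0.1] 0.009193848346563187 [ 0.32358934 -0.1467013  -0.57221669] [-0.00263285 -0.06983517 -0.04042283]
```

View pics/a4.png

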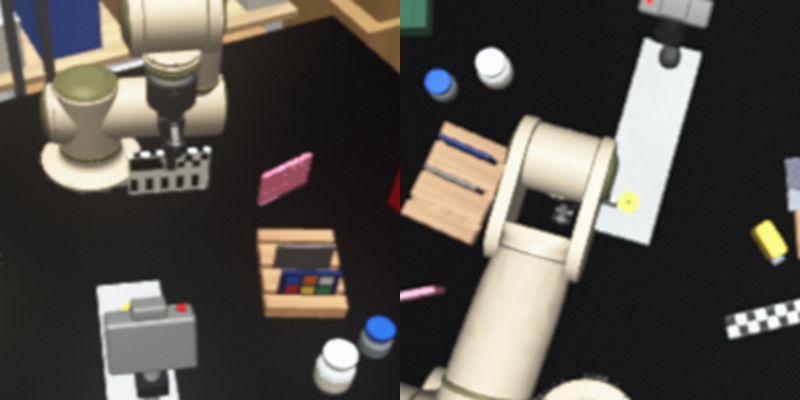

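The scale is held upright (scene crop (168,170), face towards the camera), and the rack keeps its other two cards. The moves only give spin about tool z, so the 25° tilt must come from the documented reach limit. I'll probe upward, where there is free space.

Emit:
send_rows([
  [0,0,-60],
  [0,0,-120],
  [0,0,-180],
  [0,0,-240],
  [0,0,-300],
  [0,0,-350],
  [0,0,-400],
  [0,0,-400],
], spin=[0,0,0,0,0,0,0,0])

```text
time_s: 6.9
position: [0.3943, -0.0112, 0.8371]
tool_rot: [[0.296, 0.955, 0.031], [0.955, -0.296, -0.0], [0.009, 0.029, -1.0]]
ft_force: [-0.5, 1.0, -1.3]
grip_width: 0.0092
```

```bash
cat > st.py <<'E'
from h import *
s=env.observe(); R=np.array(s["tool_rot"]); print(s["time_s"],np.round(s["position"],4),R.round(4).tolist(),np.round(s["q"],1),round(s["grip_width"],4),np.round(s["ft_force"],1))
a=np.radians(-17.2);u=np.array([np.cos(a),np.sin(a),0]);k=np.array([0,0,1.]);t=np.radians(25)
X=np.cos(t)*u+np.sin(t)*k; Z=-np.sin(t)*u+np.cos(t)*k; Y=np.cross(Z,X)
G=np.stack([Y,X,-Z],1)
print("tilt fwd",np.degrees(np.arctan2(R[:,2]@u,-R[2,2])).round(2),"side",np.degrees(np.arcsin(R[:,2]@Y)).round(2))
from scipy.spatial.transform import Rotation as Ro
print("rot to goal, tool axes deg",np.degrees(Ro.from_matrix(R.T@G).as_rotvec()).round(2))
V=np.array([.4545,-.0935,.2]); 
import sys
g=float(sys.argv[1]) if len(sys.argv)>1 else .183
print("shift to goal w/ current rot",(R.T@(V-R[:,2]*g-s["position"])*1e3).round(1))
E
python3 st.py
```

```text
6.9 [ 0.3943 -0.0112  0.8371] [[0.2955, 0.9548, 0.0307], [0.9553, -0.2957, -0.0001], [0.0089, 0.0293, -0.9995]] [-19.1  13.6  12.7   1.2 152.1  -0.8] 0.0092 [-0.5  1.  -1.3]
tilt fwd 1.68 side 0.51
rot to goal, tool axes deg [-23.32  -0.5   -0.11]
shift to goal w/ current rot [-66.5  63.1 455.6]
```

Emit:
send_rows([
  [7,60,0],
  [14,120,0],
  [21,180,0],
  [28,240,0],
  [35,300,0],
  [42,360,0],
], spin=[0,0,0,0,0,0])

```text
time_s: 7.65
position: [0.5578, -0.0511, 0.7322]
tool_rot: [[0.295, 0.954, 0.055], [0.955, -0.296, -0.003], [0.014, 0.054, -0.998]]
ft_force: [-0.2, 0.2, -0.9]
grip_width: 0.009
```

```bash
python3 st.py
```

```text
7.65 [ 0.5578 -0.0511  0.7322] [[0.2952, 0.9538, 0.0552], [0.9553, -0.2955, -0.0025], [0.0139, 0.0535, -0.9985]] [-17.5  26.6  12.7   1.2 137.6   0.6] 0.009 [-0.2  0.2 -0.9]
tilt fwd 3.07 side 0.8
rot to goal, tool axes deg [-21.93  -0.78  -0.17]
shift to goal w/ current rot [ -78.4 -114.5  342.7]
```

Emit:
send_rows([
  [155,729,-667],
  [155,729,-667],
  [155,729,-667],
  [155,729,-667],
  [155,729,-667],
  [155,729,-667],
], spin=[0,0,0,0,0,0])

```text
time_s: 8.4
position: [0.5698, -0.0524, 0.7243]
tool_rot: [[0.295, 0.952, 0.083], [0.955, -0.295, -0.005], [0.02, 0.081, -0.997]]
ft_force: [0.1, 0.4, -1.5]
grip_width: 0.0088
```

```bash
python3 st.py
```

```text
8.4 [ 0.5698 -0.0524  0.7243] [[0.2948, 0.952, 0.0829], [0.9554, -0.2954, -0.0051], [0.0196, 0.0807, -0.9965]] [-17.3  27.5  12.7   1.6 135.2   1.1] 0.0088 [ 0.1  0.4 -1.5]
tilt fwd 4.63 side 1.13
rot to goal, tool axes deg [-20.37  -1.11  -0.24]
shift to goal w/ current rot [ -83.5 -139.9  330.1]
```

Emit:
send_rows([
  [-31,1140,-970],
  [-31,1140,-970],
  [-31,1140,-970],
  [-31,1140,-970],
  [-31,1140,-970],
  [-31,1140,-970],
  [-31,1140,-970],
  [-31,1140,-970],
  [-31,1140,-970],
  [-31,1140,-970],
  [-31,1140,-970],
  [-31,1140,-970],
  [-31,1140,-970],
  [-31,1140,-970],
], spin=[0,0,0,0,0,0,0,0,0,0,0,0,0,0])

```text
time_s: 10.15
position: [0.5705, -0.1307, 0.7154]
tool_rot: [[0.295, 0.949, 0.111], [0.955, -0.295, -0.011], [0.022, 0.109, -0.994]]
ft_force: [-0.0, 0.0, 0.0]
grip_width: 0.0096
```

```bash
python3 st.py
```

```text
10.15 [ 0.5705 -0.1307  0.7154] [[0.2945, 0.9492, 0.1107], [0.9554, -0.2951, -0.0111], [0.0221, 0.1091, -0.9938]] [-24.8  28.4  12.7   2.8 132.8  -5.6] 0.0096 [-0.  0.  0.]
tilt fwd 6.26 side 1.27
rot to goal, tool axes deg [-18.74  -1.24  -0.28]
shift to goal w/ current rot [ -10.  -177.3  315.9]
```

Emit:
send_rows([
  [-81,773,-629],
  [-81,773,-629],
], spin=[0,0])

```text
time_s: 10.4
position: [0.5691, -0.1475, 0.7156]
tool_rot: [[0.295, 0.945, 0.14], [0.955, -0.295, -0.018], [0.024, 0.139, -0.99]]
ft_force: [-0.1, 0.1, -0.4]
grip_width: 0.009
```

```bash
python3 st.py
```

```text
10.4 [ 0.5691 -0.1475  0.7156] [[0.2945, 0.9454, 0.1397], [0.9553, -0.2949, -0.0183], [0.0239, 0.1388, -0.99]] [-26.4  28.4  12.7   3.5 131.1  -6.7] 0.009 [-0.1  0.1 -0.4]
tilt fwd 7.98 side 1.37
rot to goal, tool axes deg [-17.02  -1.34  -0.33]
shift to goal w/ current rot [   5.5 -195.8  310.5]
```

Emit:
send_rows([
  [-314,718,-621],
  [-314,718,-621],
], spin=[0,0])

```text
time_s: 10.65
position: [0.5559, -0.1855, 0.7194]
tool_rot: [[0.295, 0.941, 0.167], [0.955, -0.294, -0.027], [0.024, 0.167, -0.986]]
ft_force: [-0.3, 0.1, -0.5]
grip_width: 0.0091
```

Emit:
send_rows([
  [-314,718,-621],
  [-314,718,-621],
], spin=[0,0])

```text
time_s: 10.9
position: [0.5415, -0.2178, 0.7239]
tool_rot: [[0.295, 0.935, 0.194], [0.955, -0.294, -0.037], [0.022, 0.196, -0.98]]
ft_force: [0.1, -0.5, -1.8]
grip_width: 0.009
```

```bash
python3 st.py
```

```text
10.9 [ 0.5415 -0.2178  0.7239] [[0.2954, 0.9355, 0.1941], [0.9551, -0.2939, -0.0372], [0.0223, 0.1964, -0.9803]] [-34.2  27.7  12.7   5.8 129.  -12.8] 0.009 [ 0.1 -0.5 -1.8]
tilt fwd 11.33 side 1.26
rot to goal, tool axes deg [-13.67  -1.22  -0.38]
shift to goal w/ current rot [  81.4 -220.8  309. ]
```

Emit:
send_rows([
  [-258,779,-571],
  [-258,779,-571],
], spin=[0,0])

```text
time_s: 11.15
position: [0.5351, -0.2408, 0.7238]
tool_rot: [[0.296, 0.929, 0.222], [0.955, -0.293, -0.049], [0.02, 0.227, -0.974]]
ft_force: [0.5, 0.0, 0.2]
grip_width: 0.009
```

Emit:
send_rows([
  [-258,779,-571],
  [-258,779,-571],
], spin=[0,0])

```text
time_s: 11.4
position: [0.5269, -0.2601, 0.7258]
tool_rot: [[0.297, 0.922, 0.251], [0.955, -0.291, -0.062], [0.016, 0.257, -0.966]]
ft_force: [-0.2, 0.7, -0.1]
grip_width: 0.0087
```

Emit:
send_rows([
  [-258,779,-571],
  [-258,779,-571],
], spin=[0,0])

```text
time_s: 11.65
position: [0.5172, -0.2762, 0.7297]
tool_rot: [[0.298, 0.913, 0.279], [0.955, -0.288, -0.075], [0.012, 0.289, -0.957]]
ft_force: [0.5, -0.2, -0.5]
grip_width: 0.0089
```

```bash
python3 st.py
```

```text
11.65 [ 0.5172 -0.2762  0.7297] [[0.2979, 0.9129, 0.279], [0.9545, -0.2884, -0.0754], [0.0116, 0.2888, -0.9573]] [-40.7  27.2  12.7   8.7 124.5 -17.4] 0.0089 [ 0.5 -0.2 -0.5]
tilt fwd 16.79 side 0.6
rot to goal, tool axes deg [-8.21 -0.57 -0.36]
shift to goal w/ current rot [ 149.6 -262.9  292.9]
```

Emit:
send_rows([
  [-200,800,-560],
  [-200,800,-560],
], spin=[0,0])

```text
time_s: 11.9
position: [0.5107, -0.2836, 0.7345]
tool_rot: [[0.299, 0.903, 0.308], [0.954, -0.286, -0.09], [0.007, 0.32, -0.947]]
ft_force: [0.0, 0.4, -1.1]
grip_width: 0.0089
```

Emit:
send_rows([
  [-200,800,-560],
  [-200,800,-560],
], spin=[0,0])

```text
time_s: 12.15
position: [0.5026, -0.2893, 0.741]
tool_rot: [[0.301, 0.892, 0.336], [0.954, -0.282, -0.105], [0.001, 0.352, -0.936]]
ft_force: [0.1, -0.3, -0.9]
grip_width: 0.0089
```

Emit:
send_rows([
  [-200,800,-560],
  [-200,800,-560],
], spin=[0,0])

```text
time_s: 12.4
position: [0.493, -0.2933, 0.749]
tool_rot: [[0.303, 0.881, 0.364], [0.953, -0.278, -0.12], [-0.004, 0.384, -0.923]]
ft_force: [0.3, 0.7, -0.6]
grip_width: 0.0096
```

```bash
python3 st.py
```

```text
12.4 [ 0.493  -0.2933  0.749 ] [[0.303, 0.8806, 0.3643], [0.953, -0.2782, -0.1202], [-0.0045, 0.3836, -0.9235]] [-44.   25.5  12.7  11.2 120.8 -18.9] 0.0096 [ 0.3  0.7 -0.6]
tilt fwd 22.55 side -0.4
rot to goal, tool axes deg [-2.44  0.41 -0.3 ]
shift to goal w/ current rot [ 181.1 -300.1  285.9]
```

Emit:
send_rows([
  [200,800,-560],
  [200,800,-560],
], spin=[0,0])

```text
time_s: 12.65
position: [0.4991, -0.2538, 0.7629]
tool_rot: [[0.304, 0.868, 0.392], [0.953, -0.273, -0.133], [-0.008, 0.414, -0.91]]
ft_force: [0.3, 0.2, -1.3]
grip_width: 0.0093
```

```bash
python3 - <<'E'
exec(open('st.py').read())
p=get_image("scene");save(p,"s3")
C=cloud(p)
# board points: bounded in tool frame beyond grip
L=(C-np.array(s["position"]))@R
m=(p["range_z"]>0)&(abs(L[...,0])<.09)&(abs(L[...,1])<.03)&(L[...,2]>.12)&(L[...,2]<.26)
q=L[m];print(m.sum(),np.percentile(q,[1,50,99],axis=0).round(4))
b=q[q[:,2]>.175]; c=b.mean(0); v=np.linalg.svd(b-c)[2]; n=v[2]*np.sign(v[2][1]); print("face normal tool",n.round(3),c.round(4))
mm=m&(L[...,2]>.145); r,c0=np.where(mm); x=(c0.min()+c0.max())//2;y=(r.min()+r.max())//2
print(x,y); cv2.imwrite("pics/a5.png",cv2.resize(p["pixels"][max(0,y-50):y+50,x-60:x+60,::-1],(720,600),interpolation=2))
E
```

```text
12.65 [ 0.4991 -0.2538  0.7629] [[0.3041, 0.8682, 0.3922], [0.9526, -0.2735, -0.1332], [-0.0084, 0.4141, -0.9102]] [-40.4  24.1  12.7  10.1 119.9 -15.9] 0.0093 [ 0.3  0.2 -1.3]
tilt fwd 24.46 side -0.65
rot to goal, tool axes deg [-0.54  0.65 -0.25]
shift to goal w/ current rot [ 143.9 -315.6  290.5]
2487 [[-0.0644 -0.0058  0.1287]
 [-0.0003  0.003   0.179 ]
 [ 0.0626  0.0176  0.2216]]
face normal tool [0. 1. 0.] [-0.0012  0.0028  0.1984]
202 124
```

View pics/a5.png

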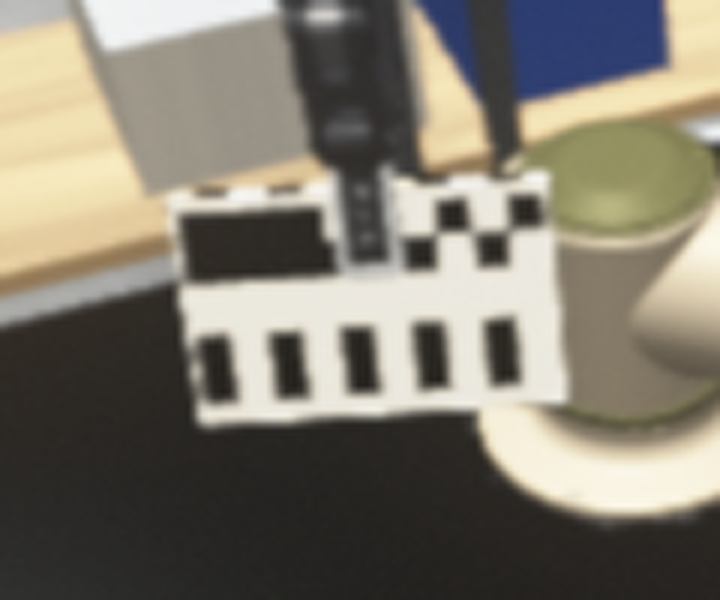

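The scale is held with no slip (crop centre (370,300)). The large black block and checks are at the top, so it is right way up. The edge line is parallel to the tool and the tilt is about 24.5°. Going to the view point, backing off first and then down.

Emit:
send_rows([
  [10,-25,0],
  [30,-65,0],
  [52,-112,0],
  [74,-160,0],
  [96,-208,0],
  [118,-256,0],
  [138,-300,20],
  [144,-315,55],
  [144,-315,95],
  [144,-315,135],
  [144,-315,175],
  [144,-315,215],
  [144,-315,250],
  [144,-315,275],
  [144,-315.5,288],
  [144,-315.5,290],
  [144,-315.5,290],
], spin=[0,0,0,0,0,0,0,0,0,0,0,0,-0.2,-0.2,-0.2,-0.2,-0.2])

```text
time_s: 14.82
position: [0.3823, -0.0668, 0.3685]
tool_rot: [[0.298, 0.869, 0.394], [0.954, -0.267, -0.133], [-0.01, 0.416, -0.909]]
ft_force: [-0.8, 0.1, -0.8]
grip_width: 0.0092
```

```bash
python3 st.py
```

```text
14.825 [ 0.3823 -0.0668  0.3685] [[0.2981, 0.8693, 0.3944], [0.9545, -0.267, -0.133], [-0.0104, 0.4161, -0.9093]] [-28.5   4.5 106.3   5.8  45.1 -14.4] 0.0092 [-0.8  0.1 -0.8]
tilt fwd 24.59 side -0.6
rot to goal, tool axes deg [-0.41  0.6   0.12]
shift to goal w/ current rot [-2.2 -0.3  2.3]
```

Emit:
send_rows([
  [-2,0,2],
  [-2,0,2],
  [-2,0,2],
  [-2,0,2],
], spin=[0,0,0,0])

```text
time_s: 15.32
position: [0.3825, -0.069, 0.3668]
tool_rot: [[0.298, 0.869, 0.395], [0.954, -0.267, -0.133], [-0.01, 0.416, -0.909]]
ft_force: [-0.2, -0.6, -1.3]
grip_width: 0.0091
```

```bash
python3 - <<'E'
exec(open('st.py').read())
pos=np.array(s["position"])
P={}
for n in("scene","top"):
    p=get_image(n);save(p,n+"4");C=cloud(p);P[n]=p
    L=(C-pos)@R
    m=(p["range_z"]>0)&(abs(L[...,0])<.09)&(abs(L[...,1])<.025)&(L[...,2]>.142)&(L[...,2]<.25)
    w=m.copy(); q=L[m]
    if len(q)<50: print(n,len(q));continue
    lo,hi=np.percentile(q,1,axis=0),np.percentile(q,99,axis=0);print(n,len(q),"tool-frame ext",lo.round(4),hi.round(4))
    if n=="scene":
        b=q[q[:,2]>.18];A=np.c_[b[:,0],b[:,2],np.ones(len(b))];f=np.linalg.lstsq(A,b[:,1],rcond=None)[0];print("face tilt deg (x,z)",np.degrees(f[:2]).round(2),"y at centre",(f[0]*0+f[1]*.183+f[2]).round(4))
    c=np.array([(lo[0]+hi[0])/2,0,hi[2]-.04]);print("centre world est",(pos+R@c).round(4))
    # camera body heading: top plane points
    z=C[...,2];k=(z>.3)&(np.hypot(C[...,0]-.73,C[...,1]+.18)<.12);r=cv2.minAreaRect(C[k][:,:2].astype(np.float32));print("cam",np.round(r[0],4),r[2])
a=P["scene"]["pixels"];b=P["top"]["pixels"]
cv2.imwrite("pics/a6.png",np.hstack([cv2.resize(a[120:290,210:400,::-1],(400,358),interpolation=2),cv2.resize(b[130:300,160:350,::-1],(400,358),interpolation=2)]))
E
```

```text
15.325 [ 0.3825 -0.069   0.3668] [[0.2981, 0.8692, 0.3945], [0.9545, -0.2669, -0.1331], [-0.0104, 0.4162, -0.9092]] [-28.8   4.7 106.4   6.   44.8 -14.9] 0.0091 [-0.2 -0.6 -1.3]
tilt fwd 24.6 side -0.6
rot to goal, tool axes deg [-0.4   0.6   0.12]
shift to goal w/ current rot [-0.2 -0.3  0.4]
scene 950 tool-frame ext [-0.0649 -0.0063  0.1425] [0.0628 0.0168 0.2217]
face tilt deg (x,z) [ 0.02 -0.55] y at centre 0.003
centre world est [ 0.4539 -0.0942  0.2016]
cam [ 0.7217 -0.1766] 73.0770034790039
top 233 tool-frame ext [-0.0647 -0.0053  0.1422] [0.0625 0.0065 0.2196]
centre world est [ 0.453  -0.0939  0.2036]
cam [ 0.7195 -0.1751] 72.74002838134766
```

View pics/a6.png

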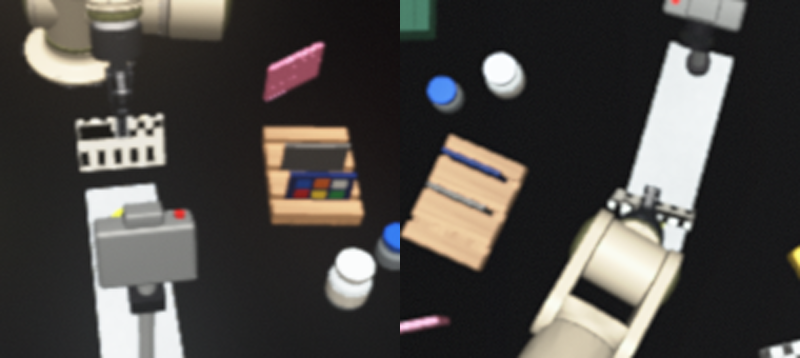

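The scale stands over the spot facing the camera (scene crop (120,143), top crop (650,205)). The other cards, jars and boards are as they were. A brief settle, then hand in.

Emit:
send_rows([
  [0,0,0],
  [0,0,0],
  [0,0,0],
  [0,0,0],
], spin=[0,0,0,0])

```text
time_s: 15.92
position: [0.3825, -0.069, 0.3668]
tool_rot: [[0.298, 0.869, 0.394], [0.955, -0.267, -0.133], [-0.01, 0.416, -0.909]]
ft_force: [0.5, -0.0, -0.8]
grip_width: 0.0091
```

```bash
python3 st.py; python3 -c "
from rig import env
print(max(abs(v) for v in env.observe()['qvel'])); print(env.close_job())"
```

```text
15.925 [ 0.3825 -0.069   0.3668] [[0.298, 0.8693, 0.3944], [0.9545, -0.2669, -0.133], [-0.0103, 0.416, -0.9093]] [-28.8   4.7 106.4   6.   44.8 -14.9] 0.0091 [ 0.5 -0.  -0.8]
tilt fwd 24.59 side -0.6
rot to goal, tool axes deg [-0.41  0.6   0.12]
shift to goal w/ current rot [-0.2 -0.2  0.3]
0.08961473182975982
the job is handed in; nothing more can be done
None
```

The chequered scale is out of the rack and held in front of the stand camera above the yellow spot. I handed the job in at about 16 s of the 32 s allowed. No verdict came back.

**How it was done:** I gripped the scale from above by its top edge at 60 N and lifted it clear. Moves only turn about the tool's own axis, so I got the 25° lean by repeatedly asking for poses just past the arm's reach, high in free space. I then brought the scale down to the view point.

**Last checks:**
- **Position:** from the arm's reading, the scale's centre is within 0.5 mm of the target. The scene camera put it within about 2 mm and the top camera within 4 mm, the largest difference being in height. The target itself rests on measured stand positions that agreed to about 3 mm between the two cameras.
- **Angle:** the lean is 24.6°, with about 0.6° of side tilt and 0.1° of turn left over. The depth image showed about another 0.5° of tilt in the face, which is within its noise.
- **Stillness:** the joints were almost at rest (largest speed reading 0.09), and the grip width was steady at 9 mm.
- **Surroundings:** in the last pictures the other two cards, the jars and the pink board look unmoved, and the stand measured the same. I did not check the brushes, spatula and tape there, but the arm never went near them.

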